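# Hang the dial gauge on its sprung hook, dial outward

### The job

Take the dial gauge out of its bench slot and hang it on the hook of the gauge post with its dial face pointing outward, away from the post. Press it gently back against the sprung pad so that its window passes over the hook's upturned lip, let it fully down onto the hook bar and let it come to rest behind the lip, without forcing it, dropping it or disturbing the valves and the driver.

Things in the scene. Friction and masses are not known exactly. Their poses are not given: they have to be found in the camera images.
- gauge: Loose upright dial gauge, 0.26 to 0.49 kg. Dark steel plate 8 mm thick: lower part 90 mm wide to 80 mm up, with a black foot 20 mm thick and 10 mm high; a stem 44 mm wide to 120 mm; black grip block on top, 44 wide, 20 thick, 120 to 152 mm up. Origin: middle of the foot's underside, mid-thickness. z up, y along the width, x out of the plain back: the dial looks to -x.
- gauge_dial (a point): Centre of the white dial with ticks and red needle (69 mm across) on the gauge's marked face, 5 mm before mid-plate, 46 mm above the underside. The grip block is yellow on this side and has a yellow stripe along this side of its top; the other side is plain black.
- gauge_eye (a point): Centre of the gauge's eye: a through window in the stem 22 mm wide and 20 mm high, 90 to 110 mm above the underside. The 10 mm high bridge over it hangs on the hook bar.
- gauge_grip (a point): Middle of the gauge's grip block, 136 mm above the gauge's underside; pinch here from above, across the 44 mm width (gauge y).
- holder: Black fixed bench slot, 70 x 120 x 26 mm, in which the gauge's foot stands at the start, same axes as the gauge. The slot is 24 x 94 mm, its floor 6 mm above the table: lift the gauge over 30 mm straight up to clear it. Origin: centre of the underside.
- post: Fixed gauge post. Outward is its -x, z up. Origin at table height below the hung gauge: a gauge hung right has x = 0, y = 0 here and the same axes. Grey base x -43 to +87 mm, 120 wide, 12 high; aluminium upright x +40 to +70 mm, 30 wide, 188 high; orange clamp on it, front at x = +33 mm, 40 wide, carrying the steel hook at an unmeasured height.
- hook_mid (a point): Point 155 mm above the table at the post's x = y = 0: middle of the hook's height range, NOT the hook. The true top of the hook bar is anywhere from 24 mm below to 24 mm above it (look, or feel for it). The bar is level, 14 mm wide, 8 mm high, along the post's x, pointing outward; it gives downward 2.5 N per mm. Gauge and post must never press on each other with over 20 N.
- lip_mid (a point): Middle of the lip's top edge if the hook were at mid height (it shifts up or down with the hook, unmeasured). The bar's outer end is turned up into this lip: 14 mm wide, at the post's x = -10 to -4 mm, rising 6 mm above the bar's top. The eye must pass over it and the bridge come down behind it.
- pad_mid (a point): Rest place of the white sprung pad's front at mid hook height (shifts with the hook): at the post's x = 0, 36 mm wide, from 12 mm below to 8 mm above the bar's top. It yields towards +x, 1.6 N at first and 0.4 N more per mm, to a hard stop at 12 mm. The 8 mm plate must push it in 4 mm or more to pass behind the lip. Bar, lip and pad are slippery (friction 0.15).
- post_back (a point): Point on the middle of the upright's far (inner) face, at x = +70 mm of the post, 100 mm above the table; outward is from here to the post's origin.
- valve_a: Standing valve, steel and black plastic, 42 mm across, 66 mm high, loose: leave it alone. Origin: centre of its underside.
- valve_b: Another such valve: leave it alone.
- driver: Yellow screwdriver for air drive, lying, 255 mm long, 34 mm wide and 41 mm high: leave it alone. Origin: under its middle; x along it.
Things that resemble listed ones, but are neither listed nor needed, are in the scene too. Leave any orange or pink look-alike of the gauge alone. Of the things like the post, leave any that is pink; of the rest the larger one is meant.

How it is judged:
On the way, in this order (a step that is already met when the one before it is completed fails the run):
1. the gauge is lifted clear of its slot in the gripper (distance of gauge from where it was at the start of the episode above 0.045 m and contact force between the fingers and gauge above 1 N), for 0.1 s.
2. still held, dial outward, the gauge is over the hook and bearing on it (x of gauge in the frame of post between -0.005 and 0.014 m and y of gauge in the frame of post between -0.012 and 0.012 m and z of gauge in the frame of post between 0.014 and 0.085 m and x of post_back in the frame of gauge above 0.02 m and contact force between the fingers and gauge above 1 N and contact force between gauge and post above 1 N), for 0.1 s.
At the end, for the whole second after the job is handed in: The gauge hangs released and at rest behind the hook's lip, dial outward: origin within 4 mm of x = 0 and 10 mm of y = 0 in the post's frame, 14 to 74 mm above the table, upright within 0.12 rad, square to the post within 0.15 rad, bearing on the hook with over 1 N (x of gauge in the frame of post between -0.004 and 0.004 m and y of gauge in the frame of post between -0.01 and 0.01 m and z of gauge in the frame of post between 0.014 and 0.074 m and x of post_back in the frame of gauge above 0.02 m and angle between gauge's own z axis and vertical below 0.12 rad and angle between the x axis of gauge and the x axis of post, either way round below 0.15 rad and linear speed of gauge below 0.02 m/s and angular speed of gauge below 0.1 rad/s and contact force between gauge and post above 1 N and contact force between the fingers and gauge below 0.05 N); the robot touches nothing.
It fails at once if gauge and post press on each other with more than 20 N (contact force between gauge and post above 20 N).
It fails at once if the gauge is dropped (moves faster than 0.5 m/s while not held) (linear speed of gauge above 0.5 m/s and contact force between the fingers and gauge below 0.05 N).
It fails at once if valve_a is moved more than 20 mm (distance of valve_a from where it was at the start of the episode above 0.02 m).
It fails at once if valve_b is moved more than 20 mm (distance of valve_b from where it was at the start of the episode above 0.02 m).
It fails at once if driver is moved more than 20 mm (distance of driver from where it was at the start of the episode above 0.02 m).
It also fails if it takes over 51 s, if anything falls off the work surface, if the arm or the gripper's body presses on something with over 40 N, if the wrist force passes 120 N, or if a joint passes its speed limit or range.

### The arm

A 6-joint arm with a two-finger parallel gripper is mounted at the origin on the work surface. World frame = base frame: x ahead of the robot, y to its left, z up, the work surface at z = 0. Lengths are in m, angles in rad, forces in N, time in s.
With the tool pointing down it reaches from about 0.2 to 0.875 m from the base axis. Payload 3.4 kg.
Tool frame: the origin (TCP) lies on the centre line of the jaws, within the pads' length; the fingertips stand 25 mm ahead of it and the grasp point (between the pads) lies 6 mm ahead of it; z points along the fingers, y is the line along which they close (so a half turn about z gives the same grasp; the last joint's range is limited). The gripper opens to 94 mm and grips with 3 to 60 N. Pads are 16 mm wide; open, the fingers measure 119 mm over their backs; the gripper's body (75 mm by 177 mm) begins 78 mm behind the grasp point.
Start: joints at [-1.386, 0.276, 1.505, -0, 1.361, -0.121], TCP at [0.173, -0.548, 0.23] pointing down, gripper open.
Joint ranges: [-2.89, 2.89], [-0.75, 2.08], [0.22, 2.7], [-1.18, 4.32], [0.11, 2.71], [-2.7, 2.7]. Speed limits (rad/s): [2.57, 2.57, 3.14, 3.14, 3.14, 3.14].

### API

Orientations are given as a 3x3 rotation matrix whose columns are the frame's x, y, z axes.
In Python, from plant import bot, get_image, camera_model, sign_off, spot_in, regions_of, place_of gives the robot as it stands.
- The arm moves only by the shell command python3 -m inch 'ROWS' [OPENING]. ROWS is JSON, a list of rows, each a list of 4 numbers: the shift along the tool's x, y, z in cm, then the turn about the tool's z in rad. A call has 1 to 12 rows; each row shifts and turns the commanded pose from where the row before left it, along the tool's axes as they then stand; what a row does not reach is not made up. A row lasts 1/12 s, in which the tool goes at most 41.7 mm and 7.16 degrees, less where a joint would pass 70% of its speed; a pose out of reach is approached as far as the arm can. A call is refused whole if a number of a shift passes 4.17 or a number of a turn 0.125, either way. A call with a gripper value outside its range is refused whole. OPENING is the finger opening in cm, from 0 to 9.4, set as the call begins (- or left out, the last holds). The fingers move at their own pace and stop on an object; the grip force is fixed at half the most. Time passes only in rows, so rows that do not move let the fingers close. It gives the time, the measured TCP pose, the force, the opening and the grip force at its end, in the units of the state.
- bot.get_state(): the state, without advancing time (a new reading comes with each control period).
- get_image(name): name is "side" or "top" or "wrist"; returns the picture (480x640x3 uint8, blue, green, red); there is no depth.
- camera_model(name): a dict with "fx", "fy", "cx", "cy" (pixels), "camera_from_world" (4x4, takes a point from world to camera coordinates). Camera axes: x right, y up, looking along -z (the intrinsics and any distortion apply to the point x, -y, -z); pixel columns grow to the right and rows downward; lengths in m; the calibration is good to about 2 mm. A picture is of the moment at which its call begins: read the wrist's pose just before it. camera_model takes no time and is no camera call; for the wrist camera it gives the pose at the moment of the call.
- sign_off(): hands the job in; it is judged then, once.
Trained networks look in the newest picture that a camera, given by its name, has taken for a name from the list of things; names that differ only in an ending like _2 or _b are one class to them, and where a whole thing is asked for, a point or a joint stands for the part that bears it (a point fixed in the world has none). Each returns a list of dicts, best first, with "conf" (0 to 1); they miss things now and then, are a little off and sometimes report something else, mostly with a low value. They report only what shows in the picture. A call takes as long as a camera call. They do not tell look-alikes from the thing itself.
- spot_in(query, camera): "extent" ([left, top, right, bottom] in pixels, round what is visible of it).
- regions_of(query, camera): "pixels" (480x640 bool, what is visible of it) and "extent" ([left, top, right, bottom] in pixels, round what is visible of it).
- place_of(query, camera): "position" ([column, row] in pixels: a listed point, or the origin of a listed thing).
The state is a dict: "time_s": time; "qpos": joint angles; "joint_velocities": joint speeds; "joint_torque": joint torques, N m; "tcp_pos": TCP position; "tool_rot": TCP orientation; "force": force on the tool from outside, world axes, zero at the start; "torque": the same for the moment, N m; "grip_width": finger opening in m; "gripper_force": force on a finger pad.
Only numpy, scipy, OpenCV 4.12 (cv2) and the standard library are available. Lean on these libraries where they do the work, as an engineer would, in place of code of your own. Each camera call takes 0.05 s, during which the arm holds its last target. There are 200 camera calls.

## Working session

There is one attempt and no reset: what is moved stays moved. The work goes in short steps, Python scripts to look and compute and a shell command to move; the robot and the scene stay as the last step left them, time stands still between calls to the robot, and variables do not carry over. Pictures are saved under pics/ and viewed, at most 10 in all, crops included, and the job is handed in when it is done.

```bash
mkdir -p pics; ls; cat > h.py <<'E'
import numpy as np, cv2
from plant import bot, get_image, camera_model, sign_off, spot_in, regions_of, place_of
def ray(cam,px,m=None):
    m=m or camera_model(cam); T=np.array(m["camera_from_world"]); R=T[:3,:3]; c=-R.T@T[:3,3]
    d=np.array([(px[0]-m["cx"])/m["fx"],-(px[1]-m["cy"])/m["fy"],-1.0]); d=R.T@d
    return c,d/np.linalg.norm(d)
def at_z(cam,px,z,m=None):
    c,d=ray(cam,px,m); return c+d*(z-c[2])/d[2]
def tri(rs):
    A=0;b=0
    for c,d in rs:
        P=np.eye(3)-np.outer(d,d);A=A+P;b=b+P@c
    x=np.linalg.solve(A,b); return x,[np.linalg.norm((np.eye(3)-np.outer(d,d))@(x-c)) for c,d in rs]
def proj(cam,p,m=None):
    m=m or camera_model(cam); q=np.array(m["camera_from_world"])@np.r_[p,1]
    return np.array([m["cx"]+m["fx"]*q[0]/-q[2], m["cy"]-m["fy"]*q[1]/-q[2]])
E
python3 - <<'E'
from h import *
for c in["side","top"]:
    cv2.imwrite(f"pics/{c}0.png",get_image(c)); m=camera_model(c); print(c,{k:v for k,v in m.items() if k!="camera_from_world"}); print(ray(c,(320,240)))
    for q in["gauge","gauge_grip","gauge_dial","gauge_eye","holder","post","hook_mid","lip_mid","post_back","pad_mid","valve_a","driver"]:
        print(c,q,[(np.round(r["position"]).tolist(),round(r["conf"],2)) for r in place_of(q,c)[:4]])
print(bot.get_state()["time_s"])
E
```

```text
pics
side {'fx': 456.11386483537535, 'fy': 456.11386483537535, 'cx': 314.37074319429564, 'cy': 229.65367213101896}
(array([ 0.49129706, -0.61209933,  0.52207251]), array([ 0.06654279,  0.84131219, -0.53643812]))
side gauge [([392.0, 232.0], 0.7), ([322.0, 208.0], 0.68)]
side gauge_grip [([326.0, 186.0], 0.8), ([396.0, 172.0], 0.75), ([322.0, 154.0], 0.73)]
side gauge_dial [([331.0, 226.0], 0.79), ([392.0, 211.0], 0.69), ([432.0, 302.0], 0.54)]
side gauge_eye [([395.0, 188.0], 0.95), ([327.0, 200.0], 0.94), ([324.0, 173.0], 0.56)]
side holder [([325.0, 244.0], 0.92)]
side post [([310.0, 406.0], 0.92), ([159.0, 404.0], 0.8), ([439.0, 392.0], 0.76)]
side hook_mid [([134.0, 320.0], 0.97), ([311.0, 313.0], 0.96), ([459.0, 330.0], 0.81), ([320.0, 313.0], 0.39)]
side lip_mid [([316.0, 314.0], 0.96), ([140.0, 316.0], 0.82), ([457.0, 328.0], 0.61), ([326.0, 187.0], 0.52)]
side post_back [([418.0, 369.0], 0.75), ([85.0, 354.0], 0.7), ([255.0, 358.0], 0.56), ([434.0, 300.0], 0.35)]
side pad_mid [([134.0, 317.0], 0.95), ([456.0, 333.0], 0.74), ([316.0, 318.0], 0.63)]
side valve_a [([256.0, 296.0
[... 573 characters left out ...]
5)]
top gauge_eye [([206.0, 145.0], 0.86), ([236.0, 228.0], 0.75), ([150.0, 221.0], 0.64)]
top holder [([242.0, 236.0], 0.91)]
top post [([441.0, 370.0], 0.95), ([440.0, 259.0], 0.83), ([235.0, 227.0], 0.46)]
top hook_mid [([459.0, 378.0], 0.91), ([462.0, 255.0], 0.61), ([445.0, 154.0], 0.58)]
top lip_mid [([446.0, 155.0], 0.85), ([459.0, 376.0], 0.82), ([459.0, 252.0], 0.77), ([460.0, 255.0], 0.63)]
top post_back [([456.0, 298.0], 0.84), ([451.0, 184.0], 0.77), ([453.0, 418.0], 0.57), ([463.0, 254.0], 0.17)]
top pad_mid [([448.0, 152.0], 0.88), ([460.0, 252.0], 0.66), ([460.0, 382.0], 0.56)]
top valve_a [([324.0, 306.0], 0.73), ([343.0, 195.0], 0.68)]
top driver [([338.0, 145.0], 0.66)]
1.3
```

View pics/side0.png

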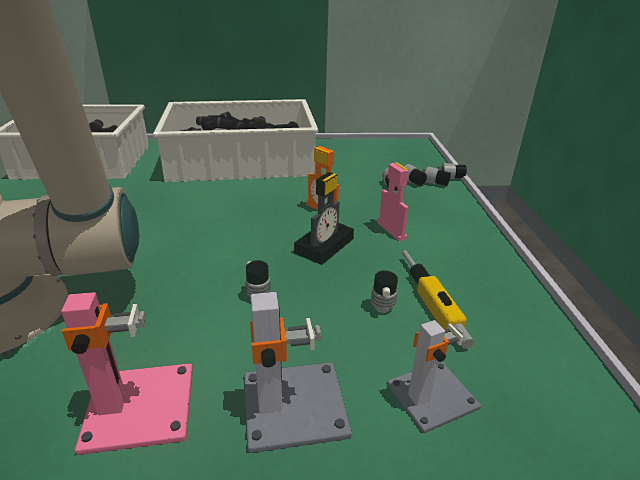

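View pics/top0.png

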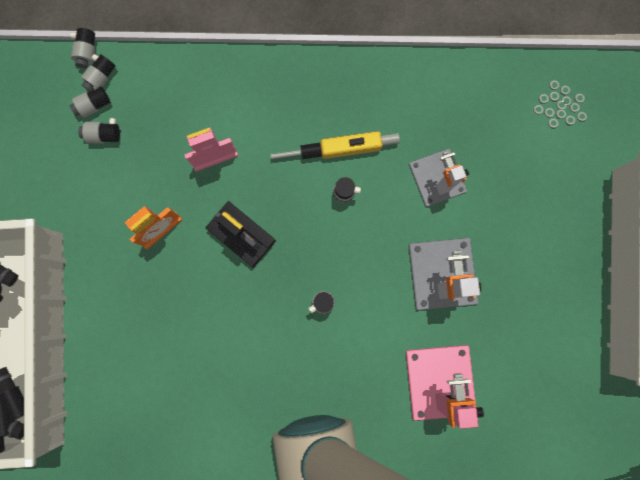

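The gauge is dark with a black and yellow grip, at side (326,186) and top (232,224), standing in the black slot. Its look-alikes are orange at side (322,154) / top (143,222) and pink at side (396,172) / top (202,139). The right post is the large grey one, at side (298,400) / top (445,273). The small grey one at top (440,178) and the pink one at top (441,385) are not meant.

```bash
python3 - <<'E'
from h import *
S="side";T="top"
it=get_image(T); isd=get_image(S)
for n,s,t in[("grip",(326,186),(232,224)),("eye",(327,200),(236,228)),("dial",(331,226),(239,230)),("lip",(316,314),(459,252)),("lip_px",(318,331),(459,257)),]:
    x,e=tri([ray(S,s),ray(T,t)]); print(n,x.round(4),np.round(e,4))
print("holder",at_z(S,(325,244),0).round(3),at_z(T,(242,236),0).round(3))
print("post o",at_z(S,(310,406),0).round(3),at_z(T,(440,259),0).round(3))
# post base corners from grey mask top, holder top corners
def rect(r,cam,z):
    m=r["pixels"].astype(np.uint8); 
    return m
for q,box in[("holder",(242,236)),("post",(445,273)),("valve_a",None),("driver",None)]:
    for r in regions_of(q,T): print(q,np.round(r["extent"]),round(r["conf"],2),int(r["pixels"].sum()))
def up(im,x0,y0,w,h,k): return cv2.resize(im[y0:y0+h,x0:x0+w],None,fx=k,fy=k,interpolation=cv2.INTER_CUBIC)
a=up(it,190,190,100,90,4); b=up(it,400,225,100,90,4); c=up(isd,280,160,90,110,4)[:360,:400];d=up(isd,235,280,125,90,4)[:360,:400]
c=cv2.resize(c,(400,360))
cv2.imwrite("pics/crops.png",cv2.resize(np.vstack([np.hstack([a,b]),np.hstack([c,cv2.resize(d,(400,360))])]),(800,600)))
E
```

```text
grip [0.5636 0.1873 0.1365] [0.0001 0.0001]
eye [0.5635 0.1843 0.1071] [0.0026 0.0026]
dial [0.5711 0.1873 0.0453] [0.0053 0.0053]
lip [ 0.5206 -0.2013  0.1559] [0.0007 0.0007]
lip_px [ 0.5187 -0.2068  0.1334] [0.0051 0.0051]
holder [0.566 0.191 0.   ] [0.56  0.187 0.   ]
post o [ 0.515 -0.209  0.   ] [ 0.521 -0.202  0.   ]
holder [206. 203. 273. 266.] 0.95 1733
post [407. 148. 468. 206.] 0.86 2150
post [408. 345. 487. 428.] 0.71 4974
post [409. 233. 478. 311.] 0.69 4349
valve_a [308. 292. 337. 315.] 0.89 421
valve_a [334. 178. 361. 202.] 0.87 481
valve_a [216. 213. 261. 253.] 0.7 588
driver [268. 130. 402. 161.] 0.81 1735
```

View pics/crops.png

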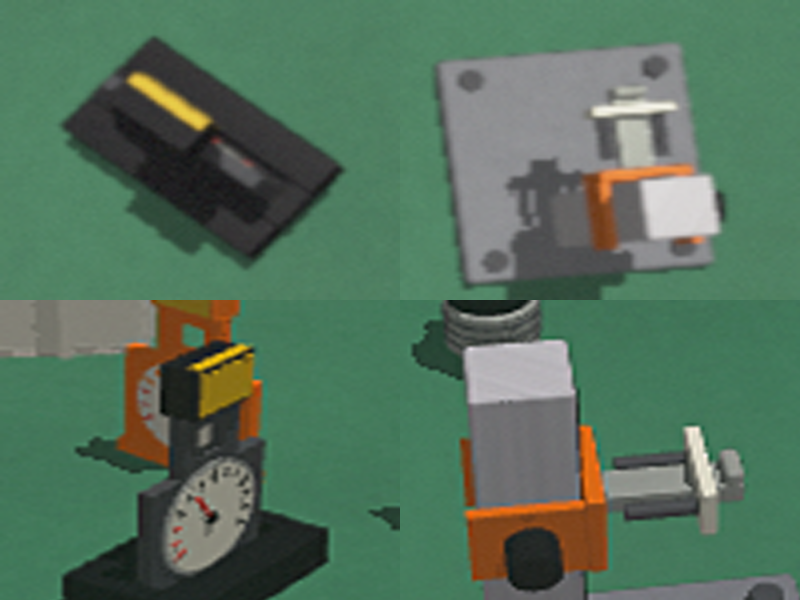

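The crops show the dark gauge with its dial and yellow stripe facing up-right in the top view. The big post's hook, white pad and lip point up in the top picture, with the lip at top (457,252) and side (318,327).

```bash
python3 - <<'E'
from h import *
S="side";T="top"
f=lambda cx,cy,x0,y0,ox=0,oy=0:(x0+(cx-ox)/4-.4,y0+(cy-oy)/3.3333-.4)
H=np.array([at_z(T,f(*p,190,190),.026)[:2] for p in[(155,38),(343,168),(250,262),(63,125)]])
P=np.array([at_z(T,f(*p,400,225,400),.012)[:2] for p in[(438,62),(682,44),(714,263),(466,285)]])
P2=np.array([at_z(S,p,.012)[:2] for p in[(244.5,371),(335,365),(350,437),(246,445)]])
for n,Q in(("H",H),("P",P),("P2",P2)):
    e=np.roll(Q,-1,0)-Q; print(n,Q.round(4).tolist(),"c",Q.mean(0).round(4),"len",np.linalg.norm(e,axis=1).round(4),"ang",np.arctan2(e[:,1],e[:,0]).round(3))
for n,s,t in[("liptop",f(732,455,235,280,400,300),f(630,89,400,225,400)),("upright top",f(517,362,235,280,400,300),f(680,205,400,225,400)),("gripyel",f(222,352,280,160,0,300),f(170,100,190,190))]:
    x,e=tri([ray(S,s),ray(T,t)]); print(n,np.round(s,1),np.round(t,1),x.round(4),np.round(e,4))
print(at_z(T,f(680,205,400,225,400),.188))
E
```

```text
H [[0.6247, 0.2126], [0.5501, 0.1194], [0.4951, 0.1624], [0.5728, 0.2551]] c [0.5607 0.1874] len [0.1194 0.0699 0.121  0.0671] ang [-2.246  2.478  0.873 -0.686]
P [[0.5501, -0.14], [0.5628, -0.2588], [0.4359, -0.272], [0.4212, -0.153]] c [ 0.4925 -0.2059] len [0.1194 0.1275 0.1199 0.1295] ang [-1.465 -3.038  1.694  0.101]
P2 [[0.4244, -0.1559], [0.5544, -0.1501], [0.5622, -0.2658], [0.4349, -0.2709]] c [ 0.4939 -0.2107] len [0.1301 0.116  0.1274 0.1155] ang [ 0.045 -1.504 -3.102  1.662]
liptop [317.6 326.1] [457.1 251.3] [ 0.5232 -0.2025  0.1377] [0.0003 0.0003]
upright top [263.8 298.2] [469.6 286.1] [ 0.4613 -0.2095  0.1888] [0. 0.]
gripyel [335.1 175.2] [232.1 219.6] [0.574  0.1837 0.1601] [0.006 0.006]
[ 0.46128904 -0.20973601  0.188     ]
```

```bash
cat > mv.py <<'E'
# print tool-axis shift (cm) and yaw turn to a target TCP / closing-line angle
import sys
from h import *
def todo(p,yawy):
    s=bot.get_state(); R=np.array(s["tool_rot"]); d=np.asarray(p)-s["tcp_pos"]
    a=np.arctan2(R[1,1],R[0,1]); w=(yawy-a+np.pi/2)%np.pi-np.pi/2
    print("tool shift cm",(R.T@d*100).round(2),"world yaw delta",round(w,3),"tool turn",round(-w,3),"tcp",np.round(s["tcp_pos"],4),"ay",round(a,3),"q",np.round(s["qpos"],2),"F",np.round(s["force"],1),"t",s["time_s"])
if __name__=="__main__": todo([float(v) for v in sys.argv[1:4]],float(sys.argv[4]))
E
python3 mv.py 0.563 0.187 0.23 0.887; python3 -c "
from h import *;print(np.round(bot.get_state()['tool_rot'],3))"
```

```text
tool shift cm [ 5.932e+01 -5.839e+01  4.000e-02] world yaw delta -0.99 tool turn 0.99 tcp [ 0.1731 -0.5484  0.2305] ay -1.265 q [-1.39  0.28  1.5  -0.    1.36 -0.12] F [-0.6  0.1 -0.6] t 1.6
[[ 0.954  0.301  0.   ]
 [ 0.301 -0.954 -0.   ]
 [-0.     0.    -1.   ]]
```

```bash
python3 -m inch '[[2.4,-2.4,-1.2,0],[2.4,-2.4,-1.2,0],[2.4,-2.4,-1.2,0],[2.4,-2.4,-1.2,0],[2.5,-2.4,0,0],[2.5,-2.4,0,0],[2.5,-2.4,0,0],[2.5,-2.4,0,0],[2.5,-2.4,0,0],[2.5,-2.4,0,0],[2.5,-2.4,0,0],[2.5,-2.4,0,0]]' 9.4
python3 -m inch '[[2.5,-2.4,0,0],[2.5,-2.4,0,0],[2.5,-2.4,0,0],[2.5,-2.4,0,0],[2.5,-2.4,0,0],[2.5,-2.4,0,0],[2.5,-2.4,0,0],[2.5,-2.4,0,0],[2.5,-2.4,0,0],[2.5,-2.4,0,0],[2.5,-2.4,0,0],[2.3,-2.4,0,0]]'
python3 -m inch '[[0,0,0,-0.12],[0,0,0,-0.12],[0,0,0,-0.12],[0,0,0,-0.12],[0,0,0,-0.12],[0,0,0,-0.12],[0,0,0,-0.12],[0,0,0,-0.12],[0,0,0,-0.12],[0,0,0,-0.12],[0,0,0,-0.12],[0,0,0,-0.12]]'
python3 -m inch '[[0,0,0,-0.12],[0,0,0,-0.12],[0,0,0,-0.12],[0,0,0,-0.12],[0,0,0,-0.12],[0,0,0,-0.11],[0,0,0,0],[0,0,0,0]]'
python3 mv.py 0.563 0.187 0.23 0.887
python3 - <<'E'
from h import *
m=camera_model("wrist");im=get_image("wrist");cv2.imwrite("pics/w1.png",im)
for q in["gauge_grip","gauge_eye","gauge_dial","holder"]:
    print(q,[(np.round(r["position"]).tolist(),round(r["conf"],2)) for r in place_of(q,"wrist")[:3]])
for n,p in(("grip",(.5625,.187,.142)),("topmid",(.5625,.187,.158))): print(n,proj("wrist",p,m))
E
```

```text
time_s: 2.6
tcp_pos: [0.3691, -0.183, 0.2787]
tool_rot: [[0.954, 0.301, 0.001], [0.301, -0.954, -0.001], [0.001, 0.001, -1.0]]
force: [0.7, -0.0, 0.7]
grip_width: 0.0943
gripper_force: 0.0
time_s: 3.6
tcp_pos: [0.5669, 0.1816, 0.2784]
tool_rot: [[0.953, 0.301, 0.0], [0.301, -0.953, -0.0], [0.0, 0.0, -1.0]]
force: [1.4, -0.5, -0.6]
grip_width: 0.0943
gripper_force: 0.0
time_s: 4.6
tcp_pos: [0.5661, 0.1798, 0.2784]
tool_rot: [[-0.18, 0.984, -0.0], [0.984, 0.18, -0.0], [-0.0, -0.0, -1.0]]
force: [-0.6, -0.5, -1.0]
grip_width: 0.0939
gripper_force: 0.0
time_s: 5.27
tcp_pos: [0.5661, 0.1797, 0.2784]
tool_rot: [[-0.772, 0.635, -0.0], [0.635, 0.772, -0.0], [-0.0, -0.0, -1.0]]
force: [0.8, 0.7, -0.7]
grip_width: 0.094
gripper_force: 0.0
tool shift cm [0.7  0.36 4.84] world yaw delta 0.005 tool turn -0.005 tcp [0.5661 0.1797 0.2784] ay 0.882 q [ 0.19  0.28  1.38 -0.    1.48 -0.69] F [ 0.8  0.7 -0.7] t 5.2667
gauge_grip [([505.0, 322.0], 0.89), ([510.0, 94.0], 0.85)]
gauge_eye [([324.0, 216.0], 0.95), ([489.0, 95.0], 0.87), ([483.0, 304.0], 0.68)]
gauge_dial [([329.0, 207.0], 0.89), ([464.0, 101.0], 0.83), ([471.0, 282.0], 0.66)]
holder [([329.0, 196.0], 0.78)]
grip [326.62379687 229.40458226]
topmid [326.86780252 235.07671616]
```

View pics/w1.png

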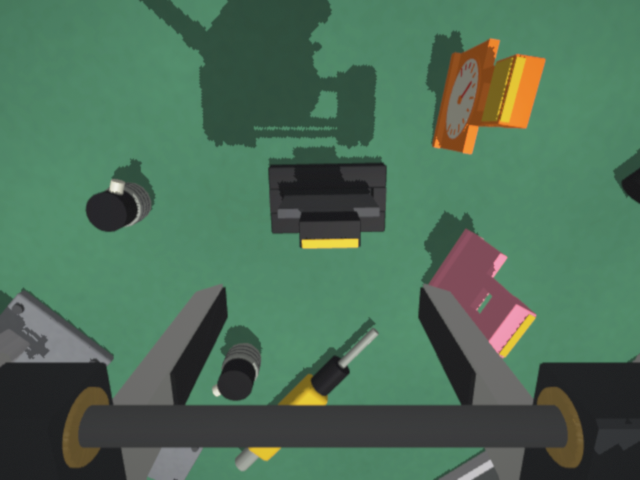

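The wrist view shows the dark gauge in its slot. Its grip block's top face runs from (299,220) to (361,248), square to the jaws, and there's nothing in the fingers' way.

```bash
python3 - <<'E'
from h import *
from mv import todo
p=at_z("wrist",(330,234),.158);print(p)
todo([p[0],p[1],.144],.887)
E
```

```text
[0.5633019  0.18921948 0.158     ]
tool shift cm [ 0.82  0.55 13.44] world yaw delta 0.003 tool turn -0.003 tcp [0.5662 0.1797 0.2784] ay 0.884 q [ 0.19  0.28  1.38 -0.    1.48 -0.69] F [ 0.4  0.8 -0.3] t 5.5167
```

```bash
python3 -m inch '[[0.4,0.3,1,0],[0.4,0.2,1,0],[0,0,1.5,0],[0,0,1.5,0],[0,0,1.5,0],[0,0,1.5,0],[0,0,1.5,0],[0,0,1.5,0],[0,0,1,0],[0,0,1,0],[0,0,0,0],[0,0,0,0]]'
python3 -m inch '[[0,0,0,0],[0,0,0,0],[0,0,0,0],[0,0,0,0],[0,0,0,0],[0,0,0,0],[0,0,0,0],[0,0,0,0],[0,0,0,0],[0,0,0,0]]' 3.0
python3 mv.py 0.563 0.187 0.148 0.887
```

```text
time_s: 6.52
tcp_pos: [0.5628, 0.1888, 0.1479]
tool_rot: [[-0.774, 0.633, -0.001], [0.633, 0.774, -0.0], [0.001, -0.001, -1.0]]
force: [0.6, -0.4, 0.3]
grip_width: 0.0943
gripper_force: 0.0
time_s: 7.35
tcp_pos: [0.5631, 0.1887, 0.1485]
tool_rot: [[-0.774, 0.633, 0.0], [0.633, 0.774, -0.0], [-0.0, 0.0, -1.0]]
force: [-0.9, 0.2, 0.3]
grip_width: 0.0437
gripper_force: 29.9
tool shift cm [-0.1  -0.14  0.05] world yaw delta 0.002 tool turn -0.002 tcp [0.5631 0.1887 0.1485] ay 0.885 q [ 0.21  0.36  1.59 -0.    1.19 -0.68] F [-0.9  0.2  0.3] t 7.35
```

```bash
python3 -m inch '[[0,0,-0.5,0],[0,0,-1,0],[0,0,-1,0],[0,0,-1,0],[0,0,-1,0],[0,0,-1,0],[0,0,-1,0],[0,0,-1,0],[0,0,-1,0],[0,0,-1,0],[0,0,-0.5,0],[0,0,0,0]]'
python3 -m inch '[[-0.9,-1.0,0,0],[-2,-2.1,0,0],[-2.2,-2.4,0,0],[-2.2,-2.4,0,0],[-2.2,-2.4,0,0],[-2.2,-2.4,0,0],[-2.2,-2.4,0,0],[-2.2,-2.4,0,0],[-2.2,-2.4,0,0],[-2.2,-2.4,0,0],[-2.2,-2.4,0,0],[-2.2,-2.4,0,0]]'
python3 -m inch '[[-1.4,-1.7,0,0],[0,0,0,-0.1],[0,0,0,-0.1],[0,0,0,-0.1],[0,0,0,-0.1],[0,0,0,-0.1],[0,0,0,-0.1],[0,0,0,-0.1],[0,0,0,-0.09],[0,0,0,0],[0,0,0,0]]'
python3 mv.py 0.585 -0.196 0.178 1.677
```

```text
time_s: 8.35
tcp_pos: [0.5639, 0.1889, 0.2501]
tool_rot: [[-0.774, 0.633, 0.003], [0.633, 0.774, 0.001], [-0.002, 0.002, -1.0]]
force: [0.4, -0.1, -3.7]
grip_width: 0.0442
gripper_force: 29.9
time_s: 9.35
tcp_pos: [0.583, -0.1811, 0.2475]
tool_rot: [[-0.774, 0.634, -0.002], [0.634, 0.774, 0.0], [0.002, -0.001, -1.0]]
force: [1.1, 0.2, -3.7]
grip_width: 0.0439
gripper_force: 29.9
time_s: 10.27
tcp_pos: [0.5835, -0.2012, 0.2477]
tool_rot: [[-0.995, -0.101, -0.002], [-0.101, 0.995, 0.0], [0.002, 0.0, -1.0]]
force: [-0.7, -0.3, -5.0]
grip_width: 0.0436
gripper_force: 30.0
tool shift cm [-0.21  0.5   6.97] world yaw delta 0.005 tool turn -0.005 tcp [ 0.5835 -0.2012  0.2477] ay 1.672 q [-0.44  0.33  1.38 -0.    1.43 -2.12] F [-0.7 -0.3 -5. ] t 10.2667
```

```bash
python3 -m inch '[[0,0.2,0.7,0],[0,0.3,0.8,0],[0,0,0.9,0],[0,0,0.9,0],[0,0,0.9,0],[0,0,0.9,0],[0,0,0.9,0],[0,0,0.9,0],[0,0,0.5,0],[0,0,0,0],[0,0,0,0],[0,0,0,0]]'
python3 - <<'E'
from h import *
from mv import todo
im=get_image("side"); todo((.585,-.196,.173),1.677)
up=cv2.resize(im[265:415,230:430],None,fx=4,fy=4,interpolation=cv2.INTER_CUBIC);cv2.imwrite("pics/s2.png",up)
for q in["gauge_grip","gauge_eye","gauge_dial","lip_mid","hook_mid","pad_mid"]:
    print(q,[(np.round(r["position"],1).tolist(),round(r["conf"],2)) for r in place_of(q,"side")[:4]])
E
```

```text
time_s: 11.27
tcp_pos: [0.5842, -0.196, 0.175]
tool_rot: [[-0.995, -0.104, 0.001], [-0.104, 0.995, -0.001], [-0.001, -0.001, -1.0]]
force: [0.6, 0.1, -4.0]
grip_width: 0.0435
gripper_force: 30.0
tool shift cm [-0.08 -0.01  0.21] world yaw delta 0.002 tool turn -0.002 tcp [ 0.5842 -0.196   0.1751] ay 1.675 q [-0.44  0.37  1.5  -0.    1.27 -2.11] F [ 0.1 -0.8 -4. ] t 11.3167
gauge_grip [([322.2, 152.4], 0.96), ([369.6, 304.0], 0.66)]
gauge_eye [([323.3, 171.1], 0.89), ([367.5, 326.4], 0.86)]
gauge_dial [([370.4, 357.8], 0.86), ([320.6, 192.0], 0.85)]
lip_mid [([139.4, 315.9], 0.96), ([457.4, 328.1], 0.84), ([319.9, 312.4], 0.66), ([379.1, 308.3], 0.57)]
hook_mid [([453.0, 331.4], 0.93), ([310.2, 316.2], 0.9), ([133.8, 319.5], 0.73)]
pad_mid [([456.8, 330.8], 0.94), ([317.1, 316.7], 0.65), ([134.4, 319.6], 0.61)]
```

View pics/s2.png

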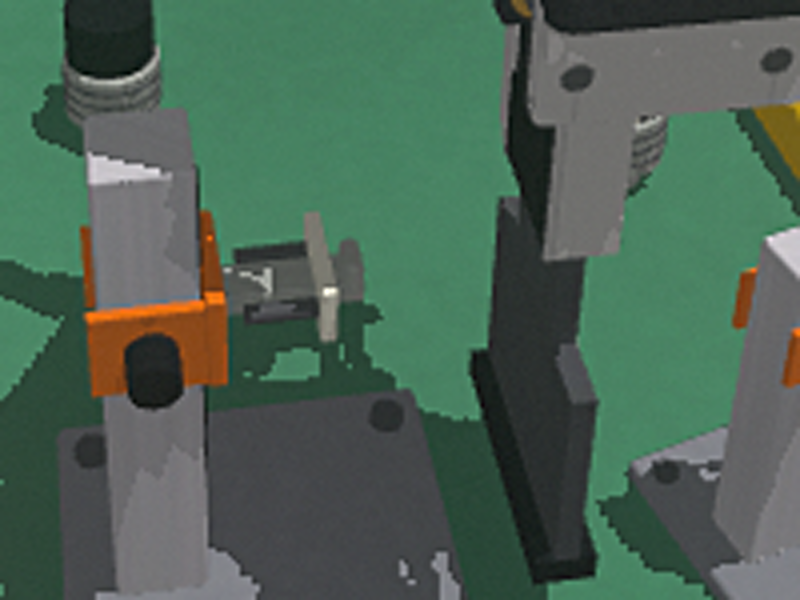

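The crop shows the gauge with its plain back towards the post, at about the hook's height. Key pixels are the foot's near corners at crop (538,580) and (593,570), the pad's corners at (335,340) and (313,213), and the lip at (350,240) to (360,300). I'll compare them with model projections.

```bash
python3 - <<'E'
from h import *
c=lambda p:((proj("side",p)-[230,265])*4+1.5).round(0)
def fr(o,a):
    X=np.array([-np.cos(a),-np.sin(a),0]);Y=np.array([np.sin(a),-np.cos(a),0]);return lambda x,y,z:np.array(o)+X*x/1e3+Y*y/1e3+[0,0,z/1e3]
G=fr([.5842,-.196,.0326],.105);P=fr([.5157,-.2035,0],.108)
for n,p in[("foot near back bot",(10,45,0)),("foot near dial bot",(-10,45,0)),("foot far back top",(10,-45,10)),("shoulder near back top",(4,45,80)),("shoulder near dial top",(-4,45,80)),("stem far back @80",(4,-22,80)),("shoulder far back top",(4,-45,80))]: print(n,c(G(*p)))
for h in(129,131.7,135):
  print(h,[(n,c(P(x,y,h+z)).tolist()) for n,x,y,z in[("padnearbot",0,18,-12),("padfartop",0,-18,8),("padneartop",0,18,8),("lipneartop in",-4,7,6),("lipneartop out",-10,7,6),("lipfartop out",-10,-7,6),("lipnearbot out",-10,7,-8)]])
print("upright near-out top",c(P(40,15,188)),"far out",c(P(40,-15,188)),"near in",c(P(70,15,188)),"base far out",c(P(-43,-60,12)))
E
```

```text
foot near back bot [529. 578.]
foot near dial bot [590. 570.]
foot far back top [468. 344.]
shoulder near back top [568. 397.]
shoulder near dial top [594. 394.]
stem far back @80 [513. 239.]
shoulder far back top [497. 192.]
129 [('padnearbot', [335.0, 343.0]), ('padfartop', [317.0, 211.0]), ('padneartop', [336.0, 293.0]), ('lipneartop in', [343.0, 271.0]), ('lipneartop out', [363.0, 269.0]), ('lipfartop out', [355.0, 237.0]), ('lipnearbot out', [362.0, 303.0])]
131.7 [('padnearbot', [335.0, 336.0]), ('padfartop', [317.0, 204.0]), ('padneartop', [336.0, 287.0]), ('lipneartop in', [343.0, 264.0]), ('lipneartop out', [363.0, 262.0]), ('lipfartop out', [355.0, 230.0]), ('lipnearbot out', [362.0, 296.0])]
135 [('padnearbot', [335.0, 328.0]), ('padfartop', [317.0, 196.0]), ('padneartop', [336.0, 278.0]), ('lipneartop in', [343.0, 256.0]), ('lipneartop out', [363.0, 254.0]), ('lipfartop out', [355.0, 222.0]), ('lipnearbot out', [362.0, 288.0])]
upright near-out top [194. 166.] far out [184.  98.] near in [ 85. 176.] base far out [412. 379.]
```

```bash
python3 -m inch '[[0.2,-0.1,0.1,0],[0.5,0,0.1,0],[0.6,0,0,0],[0.6,0,0,0],[0.6,0,0,0],[0.6,0,0,0],[0.6,0,0,0],[0.6,0,0,0],[0.5,0,0,0],[0.2,0,0,0],[0,0,0,0],[0,0,0,0]]'
python3 - <<'E'
from h import *
from mv import todo
im=get_image("side"); im2=get_image("top");todo((.5157,-.2042,.173),1.679)
up=lambda a,x,y:cv2.resize(a[y:y+100,x:x+80],None,fx=5,fy=5,interpolation=cv2.INTER_CUBIC);cv2.imwrite("pics/s3.png",np.hstack([up(im,290,305),up(im2,420,215)]))
E
```

```text
time_s: 12.62
tcp_pos: [0.5343, -0.2021, 0.1726]
tool_rot: [[-0.995, -0.104, 0.001], [-0.104, 0.995, -0.0], [-0.001, -0.0, -1.0]]
force: [0.6, 0.5, -3.6]
grip_width: 0.0435
gripper_force: 30.0
tool shift cm [ 1.89 -0.02 -0.05] world yaw delta 0.004 tool turn -0.004 tcp [ 0.5345 -0.2021  0.1725] ay 1.675 q [-0.48  0.31  1.61  0.    1.23 -2.16] F [ 0.2 -0.2 -3.7] t 12.7167
```

View pics/s3.png

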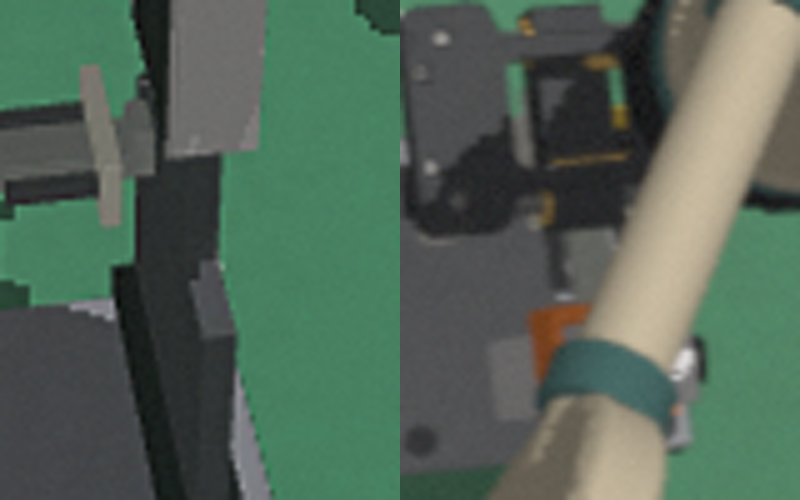

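The side crop shows the lip just in front of the window at (140,135). I'll feel my way in slowly.

```bash
python3 -m inch '[[0.1,0,0,0],[0.1,0,0,0],[0.1,0,0,0],[0.1,0,0,0],[0.1,0,0,0],[0.1,0,0,0],[0.1,0,0,0],[0,0,0,0]]'
python3 -m inch '[[0.1,0,0,0],[0.1,0,0,0],[0.1,0,0,0],[0,0,0,0],[0,0,0,0],[0,0,0,0]]'; python3 mv.py .5157 -.2042 .173 1.679
```

```text
time_s: 13.38
tcp_pos: [0.5269, -0.2027, 0.1725]
tool_rot: [[-0.995, -0.104, -0.0], [-0.104, 0.995, -0.0], [0.0, -0.0, -1.0]]
force: [-0.1, -0.7, -3.0]
grip_width: 0.044
gripper_force: 30.0
time_s: 13.88
tcp_pos: [0.5242, -0.2031, 0.1725]
tool_rot: [[-0.995, -0.104, 0.0], [-0.104, 0.995, -0.0], [-0.0, -0.0, -1.0]]
force: [0.3, 0.6, -4.1]
grip_width: 0.0436
gripper_force: 30.0
tool shift cm [ 0.86 -0.03 -0.05] world yaw delta 0.004 tool turn -0.004 tcp [ 0.5242 -0.2031  0.1725] ay 1.675 q [-0.49  0.3   1.63 -0.    1.22 -2.17] F [ 0.3  0.6 -4.1] t 13.8833
```

No contact, so the lip is inside the window. I'll go on into the pad.

```bash
python3 -m inch '[[0.1,0,0,0],[0.1,0,0,0],[0.1,0,0,0],[0.1,0,0,0],[0.1,0,0,0],[0.1,0,0,0],[0.1,0,0,0],[0,0,0,0],[0,0,0,0]]'
python3 -m inch '[[0.1,0,0,0],[0.1,0,0,0],[0.1,0,0,0],[0,0,0,0],[0,0,0,0],[0,0,0,0]]'; python3 mv.py .5157 -.2042 .173 1.679
```

```text
time_s: 14.63
tcp_pos: [0.5177, -0.2038, 0.1726]
tool_rot: [[-0.995, -0.104, 0.001], [-0.104, 0.995, -0.0], [-0.001, -0.0, -1.0]]
force: [2.6, 0.7, -4.4]
grip_width: 0.0439
gripper_force: 30.0
time_s: 15.13
tcp_pos: [0.5146, -0.2041, 0.1726]
tool_rot: [[-0.995, -0.104, 0.001], [-0.104, 0.995, -0.0], [-0.001, -0.0, -1.0]]
force: [3.3, 0.6, -4.3]
grip_width: 0.0442
gripper_force: 30.0
tool shift cm [-0.11 -0.02 -0.04] world yaw delta 0.004 tool turn -0.004 tcp [ 0.5146 -0.2041  0.1726] ay 1.675 q [-0.5   0.28  1.65  0.    1.21 -2.18] F [ 3.3  0.6 -4.3] t 15.1333
```

```bash
python3 -m inch '[[0.1,0,0,0],[0.1,0,0,0],[0.1,0,0,0],[0.1,0,0,0],[0,0,0,0],[0,0,0,0]]'
python3 -m inch '[[0,0,0.1,0],[0,0,0.1,0],[0,0,0.1,0],[0,0,0.1,0],[0,0,0.1,0],[0,0,0,0],[0,0,0,0],[0,0,0,0]]'; python3 mv.py .5157 -.2042 .173 1.679
```

```text
time_s: 15.63
tcp_pos: [0.5107, -0.2046, 0.1726]
tool_rot: [[-0.995, -0.104, 0.001], [-0.104, 0.995, -0.0], [-0.001, -0.0, -1.0]]
force: [5.3, 0.9, -3.7]
grip_width: 0.044
gripper_force: 30.0
time_s: 16.3
tcp_pos: [0.511, -0.2049, 0.168]
tool_rot: [[-0.995, -0.104, 0.002], [-0.104, 0.995, -0.001], [-0.002, -0.001, -1.0]]
force: [5.5, 1.5, -2.9]
grip_width: 0.0442
gripper_force: 30.0
tool shift cm [-0.48  0.02 -0.5 ] world yaw delta 0.004 tool turn -0.004 tcp [ 0.511  -0.2049  0.168 ] ay 1.675 q [-0.51  0.28  1.66 -0.    1.2  -2.18] F [ 5.5  1.5 -2.9] t 16.3
```

```bash
python3 -m inch '[[0,0,0.1,0],[0,0,0.1,0],[0,0,0.1,0],[0,0,0,0],[0,0,0,0]]'
python3 -m inch '[[0,0,0.05,0],[0,0,0.05,0],[0,0,0,0],[0,0,0,0]]'; python3 mv.py .5157 -.2042 .173 1.679
```

```text
time_s: 16.72
tcp_pos: [0.511, -0.2049, 0.1649]
tool_rot: [[-0.995, -0.104, 0.002], [-0.104, 0.995, -0.001], [-0.002, -0.001, -1.0]]
force: [5.0, 0.6, -3.0]
grip_width: 0.0439
gripper_force: 30.0
time_s: 17.05
tcp_pos: [0.511, -0.2049, 0.164]
tool_rot: [[-0.995, -0.104, 0.002], [-0.104, 0.995, -0.001], [-0.002, -0.001, -1.0]]
force: [4.0, 0.9, -3.2]
grip_width: 0.0438
gripper_force: 30.0
tool shift cm [-0.48  0.02 -0.9 ] world yaw delta 0.004 tool turn -0.004 tcp [ 0.511  -0.2049  0.164 ] ay 1.675 q [-0.51  0.28  1.67 -0.    1.19 -2.18] F [ 4.   0.9 -3.2] t 17.05
```

```bash
python3 -m inch '[[0,0,0.05,0],[0,0,0.05,0],[0,0,0,0],[0,0,0,0]]'
python3 -m inch '[[0,0,0.05,0],[0,0,0.05,0],[0,0,0,0],[0,0,0,0]]'; python3 mv.py .5157 -.2042 .173 1.679
```

```text
time_s: 17.38
tcp_pos: [0.5111, -0.205, 0.1632]
tool_rot: [[-0.995, -0.104, 0.002], [-0.104, 0.995, -0.001], [-0.002, -0.002, -1.0]]
force: [6.0, 1.0, -1.8]
grip_width: 0.0437
gripper_force: 30.0
time_s: 17.72
tcp_pos: [0.5111, -0.205, 0.1623]
tool_rot: [[-0.995, -0.104, 0.002], [-0.104, 0.995, -0.001], [-0.002, -0.002, -1.0]]
force: [5.3, -0.1, 0.7]
grip_width: 0.0437
gripper_force: 30.0
tool shift cm [-0.47  0.03 -1.06] world yaw delta 0.004 tool turn -0.004 tcp [ 0.5111 -0.205   0.1623] ay 1.675 q [-0.51  0.29  1.67 -0.    1.19 -2.18] F [ 5.3 -0.1  0.7] t 17.7167
```

It's bearing on the bar (+4.4 N) at the height the camera predicted. Next I'll ease it outward to the lip.

```bash
python3 -m inch '[[-0.1,0,0,0],[-0.1,0,0,0],[-0.1,0,0,0],[-0.05,0,0,0],[0,0,0,0],[0,0,0,0],[0,0,0,0]]'; python3 mv.py .5157 -.2042 .173 1.679; python3 -m inch '[[-0.05,0,0,0],[-0.05,0,0,0],[0,0,0,0],[0,0,0,0],[0,0,0,0]]'; python3 mv.py .5157 -.2042 .173 1.679
```

```text
time_s: 18.3
tcp_pos: [0.5136, -0.2046, 0.1616]
tool_rot: [[-0.995, -0.104, -0.0], [-0.104, 0.995, -0.001], [0.0, -0.001, -1.0]]
force: [3.5, -2.0, 1.9]
grip_width: 0.0439
gripper_force: 30.0
tool shift cm [-0.21  0.02 -1.14] world yaw delta 0.004 tool turn -0.004 tcp [ 0.5136 -0.2046  0.1616] ay 1.675 q [-0.5   0.29  1.66 -0.    1.19 -2.18] F [ 3.5 -2.   1.9] t 18.3
time_s: 18.72
tcp_pos: [0.5146, -0.2041, 0.1615]
tool_rot: [[-0.995, -0.104, -0.0], [-0.104, 0.995, -0.0], [0.0, -0.0, -1.0]]
force: [2.2, -2.2, 2.9]
grip_width: 0.0439
gripper_force: 30.0
tool shift cm [-0.11 -0.02 -1.15] world yaw delta 0.004 tool turn -0.004 tcp [ 0.5146 -0.2041  0.1615] ay 1.675 q [-0.5   0.29  1.66 -0.    1.19 -2.18] F [ 2.2 -2.2  2.9] t 18.7167
```

```bash
python3 -m inch '[[0,-0.05,-0.05,0],[0,-0.05,-0.05,0],[0,-0.05,0,0],[0,0,0,0],[0,0,0,0],[0,0,0,0]]'; python3 mv.py .5157 -.2042 .173 1.679; python3 -c "
from h import *;print(np.round(bot.get_state()['torque'],2))"
```

```text
time_s: 19.22
tcp_pos: [0.5147, -0.2045, 0.1622]
tool_rot: [[-0.995, -0.104, -0.0], [-0.104, 0.995, 0.002], [0.0, 0.002, -1.0]]
force: [2.4, 3.1, 0.4]
grip_width: 0.0435
gripper_force: 30.0
tool shift cm [-0.1   0.03 -1.08] world yaw delta 0.004 tool turn -0.004 tcp [ 0.5147 -0.2045  0.1622] ay 1.675 q [-0.5   0.29  1.66  0.    1.19 -2.18] F [2.4 3.1 0.4] t 19.2167
[ 0.63 -0.66  0.05]
```

```bash
python3 -m inch '[[-0.05,0.04,0,0],[-0.05,0.04,0,0],[0,0,0,0],[0,0,0,0],[0,0,0,0]]'; python3 -m inch '[[0,0,0,0],[0,0,0,0],[0,0,0,0]]'|grep force
python3 - <<'E'
from h import *
from mv import todo
im=get_image("side"); im2=get_image("wrist");todo((.5157,-.2042,.173),1.679)
cv2.imwrite("pics/s4.png",np.hstack([cv2.resize(im[290:410,270:370],(500,600),interpolation=cv2.INTER_CUBIC),cv2.resize(im2[100:460,170:470],(300,360))[:,:].copy() if 0 else cv2.copyMakeBorder(im2[90:450,170:470],0,240,0,0,cv2.BORDER_CONSTANT)]))
E
```

```text
time_s: 19.63
tcp_pos: [0.5156, -0.2046, 0.1623]
tool_rot: [[-0.995, -0.104, -0.0], [-0.104, 0.995, -0.0], [0.0, 0.0, -1.0]]
force: [1.6, 1.7, 1.4]
grip_width: 0.0439
gripper_force: 30.0
force: [1.2, 0.6, 0.4]
gripper_force: 30.0
tool shift cm [ 0.    0.04 -1.06] world yaw delta 0.004 tool turn -0.004 tcp [ 0.5158 -0.2046  0.1624] ay 1.675 q [-0.5   0.29  1.66 -0.    1.19 -2.18] F [2.2 1.8 0.7] t 19.9833
```

View pics/s4.png

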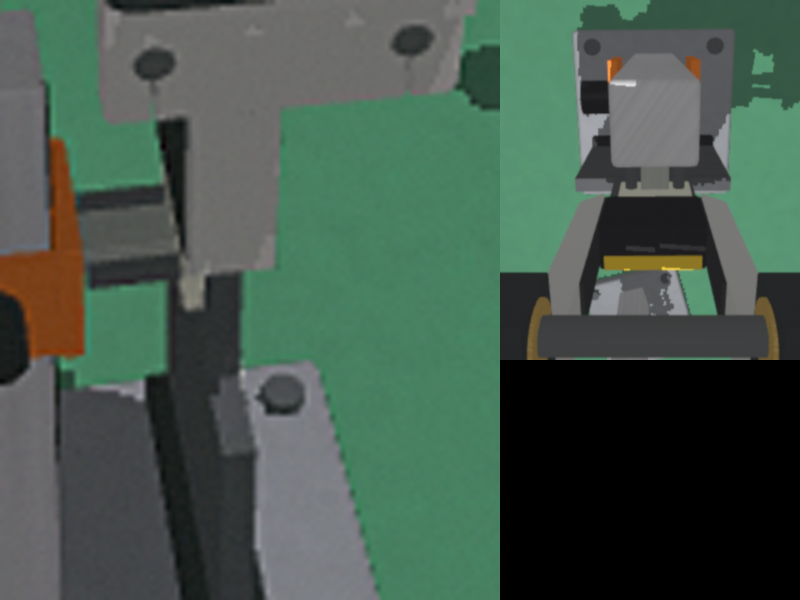

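The side view shows the gauge over the hook against the pad. The wrist view shows the bar and post centred on the grip block (653 px against 655). Releasing now.

```bash
python3 -m inch '[[0,0,0,0],[0,0,0,0],[0,0,0,0],[0,0,0,0],[0,0,0,0],[0,0,0,0]]' 6.5
python3 -m inch '[[0,0,-0.3,0],[0,0,-0.6,0],[0,0,-0.8,0],[0,0,-1,0],[0,0,-1,0],[0,0,-1,0],[0,0,-1,0],[0,0,-1,0],[0,0,-1,0],[0,0,-1,0],[0,0,-1,0],[0,0,0,0]]'
python3 - <<'E'
from h import *
im=get_image("side"); im2=get_image("wrist")
cv2.imwrite("pics/s5.png",np.hstack([cv2.resize(im[290:410,270:370],(450,540),interpolation=cv2.INTER_CUBIC),cv2.copyMakeBorder(im2[60:420,150:500],0,180,0,0,cv2.BORDER_CONSTANT)]))
E
```

```text
time_s: 20.48
tcp_pos: [0.5156, -0.2047, 0.1624]
tool_rot: [[-0.995, -0.104, -0.0], [-0.104, 0.995, -0.0], [0.0, -0.0, -1.0]]
force: [-0.3, -0.3, -0.9]
grip_width: 0.0652
gripper_force: 0.0
time_s: 21.48
tcp_pos: [0.5169, -0.2052, 0.262]
tool_rot: [[-0.995, -0.104, 0.004], [-0.104, 0.995, -0.002], [-0.003, -0.003, -1.0]]
force: [0.1, -0.1, 0.5]
grip_width: 0.0649
gripper_force: 0.0
```

View pics/s5.png

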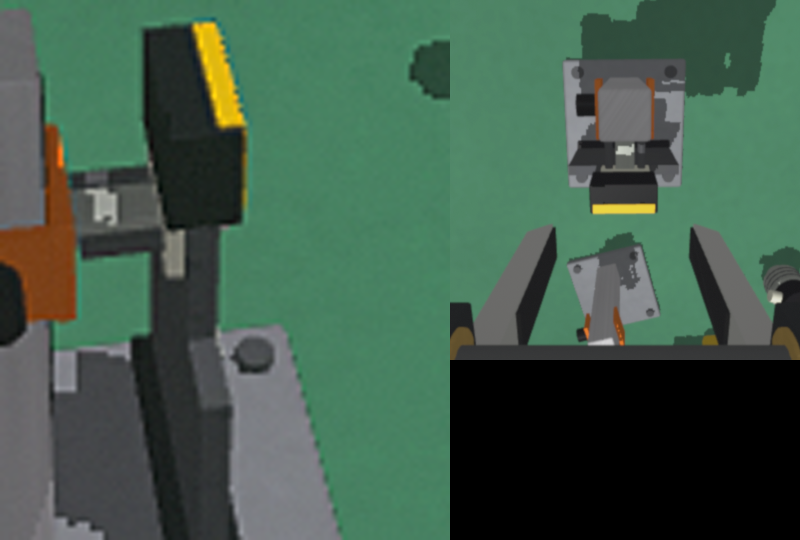

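The gauge hangs upright and square behind the lip with its dial outward, its grip at side-crop (200,120), and the gripper is clear. I'll let it settle for a moment, then hand in.

```bash
python3 -m inch '[[0,0,0,0],[0,0,0,0],[0,0,0,0],[0,0,0,0],[0,0,0,0],[0,0,0,0],[0,0,0,0],[0,0,0,0],[0,0,0,0],[0,0,0,0],[0,0,0,0],[0,0,0,0]]'|head -1; python3 -c "
from h import *;print(sign_off())"
```

```text
time_s: 22.58
the job is handed in; nothing more can be done
None
```

The gauge hangs on the large grey post's hook, behind the lip with its dial outward. It was released and the gripper was clear when I handed the job in at about 22.6 s; the hand-in returned no verdict.

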